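# Kit the short coil sleeve under the parts-box flap

### The job

Lift the hinged metal flap of the grey two-tier parts box by its tab and swing it up until it stands upright or leans back, where it stays by itself. Then stand the shorter of the two brass coil sleeves upright, flange down, on the floor of the lower tier that the flap was covering, and leave the flap open. Leave the longer sleeve standing where it is.

Things in the scene. Friction and masses are not known exactly. Their poses are not given: they have to be found in the camera images.
- partsbox: Fixed grey two-tier box. Origin: on the bench under the centre of the lower-tier well; z up, x from the tab side (front) to the hinge side, y left. Well: 130 x 130 mm outside, 64 mm high, walls 5, inside 120 x 120, floor 6 above the bench. Behind it (x 65 to 125 mm) a shallow upper tier of small hardware, 66 high. Hinge axis along y at x = 65, z = 66 mm.
- flap (a joint): Flap angle, rad: 0 flat over the well, 1.57 upright, 1.9 at its stop leaning back. Starts at 0 to 0.15. The hinge is stiff (about 0.18 N m): the flap stays wherever it is left; lifting takes about 2 N at the tab.
- flap_tab (a point): Middle of the flap's tab, 160 mm from the hinge axis; turns with the flap: x towards the hinge, y along it. The flap is an aluminium plate 130 mm wide, 4 thick, reaching 130 from the hinge; the tab, 30 wide and 8 thick, sticks out another 47 in the plate's plane, past the box's front wall: it can be gripped by its two sides from above at any angle.
- short_sleeve: The shorter brass coil sleeve, standing loose on the bench: tube 18 mm in diameter, 50 mm tall in all, with a foot flange 26 mm in diameter and 4 mm thick. Origin: centre of the underside; z along the tube, up. About 40 g.
- long_sleeve: The longer brass coil sleeve, standing loose on the bench: the same tube and flange but 80 mm tall. Origin: centre of the underside; z along the tube, up. Not to be disturbed.
Not all that is in view belongs to the job. What is shaped like the short_sleeve but blue or purple is not meant.

How it is judged:
By the outcome, as a careful person would: the job done as asked, in the order asked, and still so for the second after the job is handed in, with the robot touching nothing.
It also fails if it takes over 64 s, if anything falls off the work surface, if the arm or the gripper's body presses on something with over 40 N, if the wrist force passes 120 N, or if a joint passes its speed limit or range.

### The arm

A 6-joint arm with a two-finger parallel gripper is mounted at the origin on the work surface. World frame = base frame: x ahead of the robot, y to its left, z up, the work surface at z = 0. Lengths are in m, angles in rad, forces in N, time in s.
With the tool pointing down it reaches from about 0.275 to 1 m from the base axis. Payload 8.4 kg.
Tool frame: the origin (TCP) lies on the centre line of the jaws, within the pads' length; the fingertips stand 17 mm ahead of it and the grasp point (between the pads) lies 2 mm behind it (bot.tcp_to_tips is the y of the fingertips in the tool frame, in m); y points along the fingers, z is the direction in which the jaws open and shut, and the axes are right-handed (so a half turn about y gives the same grasp; the last joint's range is limited). The gripper opens to 85 mm and grips with 20 to 120 N. Pads are 22 mm wide; open, the fingers measure 114 mm over their backs; the gripper's body (76 mm by 85 mm) begins 54 mm behind the grasp point. The pads swing forward as they close: fully open they stand 13 mm farther back than shut.
Start: joints at [1.284, 0.353, 1.633, -0, 1.155, -0.002], TCP at [0.176, 0.6, 0.248] pointing down, gripper open.
Joint ranges: [-2.63, 2.63], [-0.92, 2.1], [0.06, 2.66], [-1.3, 4.44], [0, 2.69], [-3.02, 3.02]. Speed limits (rad/s): [2.22, 2.22, 2.79, 3.14, 3.14, 3.14].

### API

Orientations are given as a unit quaternion [x, y, z, w].
In Python, from workcell import bot, hand, kinematics, get_obs, vision, hand_in gives the robot as it stands. The module is installed in compiled form; this text tells all that it offers. Calls block until the motion is done:
- bot.reach(position, orientation): joint-space move of the TCP to a pose.
- bot.servo_line(position, ori=None, velocity=0.15): straight line of the TCP; ori=None keeps the orientation; velocity is the mean speed in m/s.
- bot.goto_joints(angles): joint-space move.
- hand.move_gripper(opening, strength=None): finger opening in m; strength is the grip in N (None keeps the last); returns when the fingers have stopped.
- bot.dwell(seconds).
- kinematics.solve_ik(position, orientation): joint angles nearest the present ones, or None.
- get_obs(): the state.
- vision.read_camera(name): name is "side" or "top" or "wrist"; returns a dict with "frame" (420x560x3 uint8, red, green, blue), "intrinsics" (3x3 intrinsics, pixels), "view" (4x4, takes a point from world to camera coordinates). Camera axes: x right, y down, z forward; pixel columns grow to the right and rows downward; lengths in m; the calibration is good to about 2 mm. A picture is of the moment at which its call begins. There is no depth.
A pose or a line that the arm cannot do raises bot.IKError and nothing moves.
- hand_in(): hands the job in, once; it reports no verdict.
The state is a dict: "time_s": time; "joint_pos": joint angles; "joint_vel": joint speeds; "joint_efforts": joint torques, N m; "position": TCP position; "orientation": TCP orientation; "wrist_force": force on the tool from outside, world axes, zero at the start; "ft_torque": the same for the moment, N m; "gripper_width": finger opening in m.
Only numpy, scipy, OpenCV 4.12 (cv2) and the standard library are available. Lean on these libraries where they do the work, as an engineer would, in place of code of your own. Each camera call takes 0.05 s, during which the arm holds its last target.

## Working session

There is one attempt and no reset: what is moved stays moved. The work goes in short steps, each a Python script; the robot and the scene stay as the last script left them, time stands still between calls to the robot, and variables do not carry over. Pictures are saved under pics/ and viewed, and the job is handed in when it is done.

```bash
mkdir -p pics
python3 - <<'E'
from workcell import *
import cv2,numpy as np
for n in("top","side","wrist"):
    r=vision.read_camera(n); cv2.imwrite(f"pics/{n}0.png",r["frame"][:,:,::-1]); print(n,r["intrinsics"].round(1).tolist(),r["view"].round(4).tolist())
o=get_obs();print(o["time_s"],o["orientation"],o["position"],o["gripper_width"],bot.tcp_to_tips)
E
```

```text
top [[460.4, 0.0, 277.2], [0.0, 460.4, 205.5], [0.0, 0.0, 1.0]] [[0.0167, -0.9993, 0.0341, -0.051], [-0.992, -0.0209, -0.1244, 0.551], [0.125, -0.0318, -0.9916, 0.8773], [0.0, 0.0, 0.0, 1.0]]
side [[452.0, 0.0, 282.0], [0.0, 452.0, 206.2], [0.0, 0.0, 1.0]] [[0.9454, -0.3258, -0.0067, -0.5329], [-0.2014, -0.5681, -0.7979, 0.1452], [0.2562, 0.7557, -0.6027, 0.6568], [0.0, 0.0, 0.0, 1.0]]
wrist [[368.9, 0.0, 276.5], [0.0, 368.9, 206.3], [0.0, 0.0, 1.0]] [[0.2806, 0.9598, -0.001, -0.6242], [0.9096, -0.2656, 0.3195, -0.042], [0.3064, -0.0906, -0.9476, 0.3812], [0.0, 0.0, 0.0, 1.0]]
0.15 [ 0.70031859 -0.10041147  0.10029967 -0.69957943] [0.17550954 0.59948037 0.24774759] 0.08524772076065872 0.017
```

View pics/top0.png

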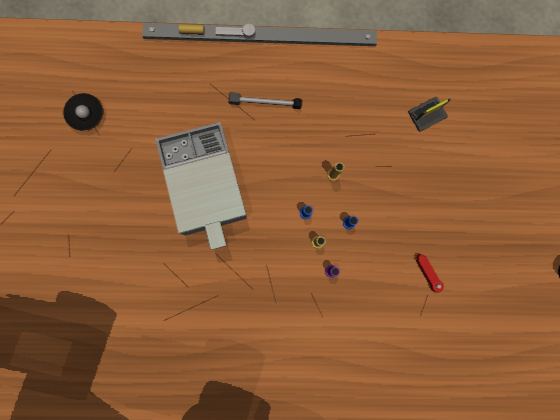

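View pics/side0.png

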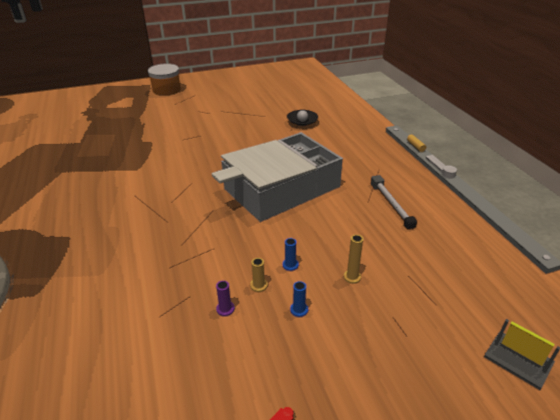

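View pics/wrist0.png

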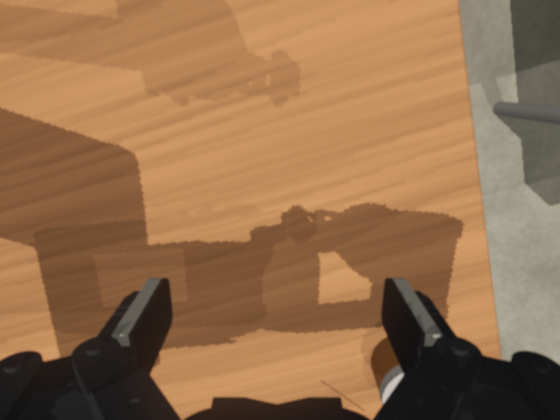

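Brass candidates are top (319,242)/side (258,275), which is small, and top (336,172)/side (354,258), which is tall. The blue ones (306,212), (350,222) and the purple one (332,271) are decoys. The short brass sleeve is the one at top (319,242). I'll confirm it in enlarged crops.

Run:
```python
import cv2,numpy as np
t=cv2.imread("pics/top0.png");s=cv2.imread("pics/side0.png")
a=cv2.resize(t[150:290,290:370],None,fx=4.28,fy=4.28,interpolation=cv2.INTER_CUBIC)
b=cv2.resize(s[225:325,205:375],None,fx=2.6,fy=2.6,interpolation=cv2.INTER_CUBIC)
c=np.zeros((600,800,3),np.uint8);c[:a.shape[0],:a.shape[1]]=a;c[:b.shape[0],350:350+b.shape[1]]=b[:, :450]
cv2.imwrite("pics/crop_sleeves.png",c)
cv2.imwrite("pics/crop_boxtop.png",cv2.resize(t[115:255,145:255],None,fx=4.2,fy=4.2,interpolation=cv2.INTER_CUBIC))
cv2.imwrite("pics/crop_boxside.png",cv2.resize(s[125:225,205:350],None,fx=5.5,fy=5.5,interpolation=cv2.INTER_CUBIC))
```

```text
(no output)
```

View pics/crop_sleeves.png

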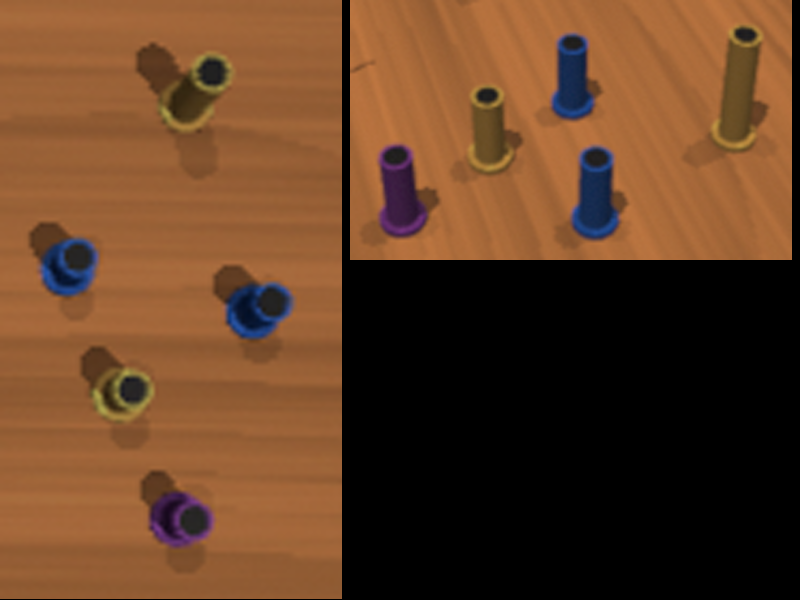

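View pics/crop_boxtop.png

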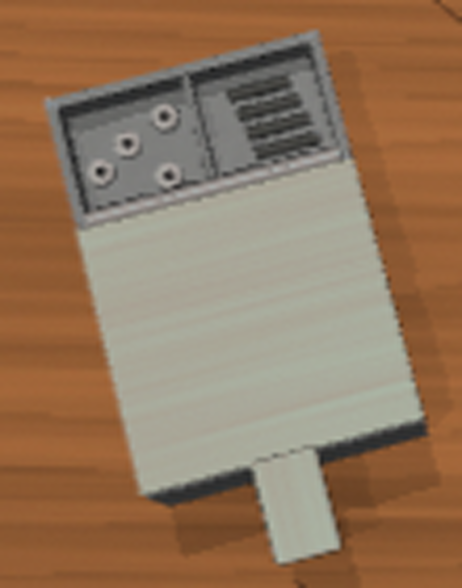

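View pics/crop_boxside.png

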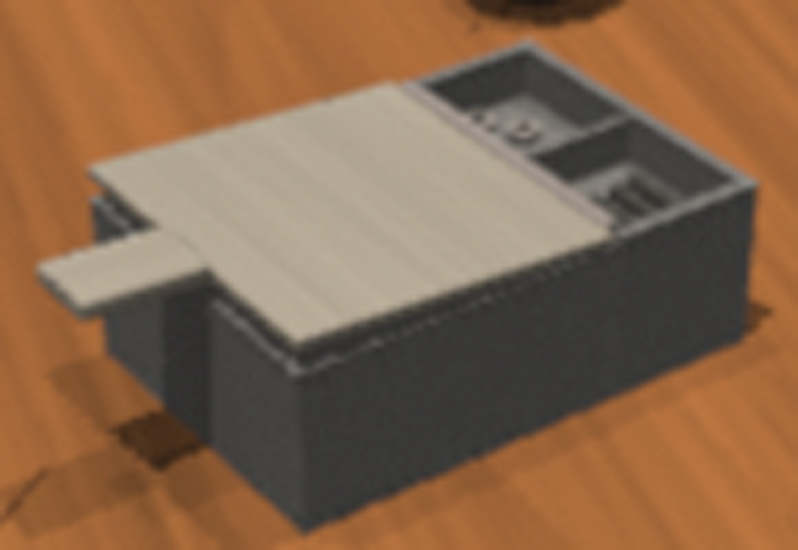

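```bash
cat > h.py <<'E'
import numpy as np,cv2
from scipy.optimize import least_squares
def P(r,p):
    V=r["view"];K=r["intrinsics"];c=np.atleast_2d(p)@V[:3,:3].T+V[:3,3]
    u=c@K.T; return u[:,:2]/u[:,2:]
def un(pts,f,o): return (np.array(pts,float)+.5)/f-.5+np.array(o)
E
python3 - <<'E'
from workcell import *
from h import *
T=vision.read_camera("top");S=vision.read_camera("side")
def box(q,pts):
    x,y,th,fl=q;c,s=np.cos(th),np.sin(th);o=[]
    for k,p in pts:
        p=np.array(p)/1000
        if k: # flap: r, y, n
            r,yy,n=p; p=np.array([.065-r*np.cos(fl)+n*np.sin(fl),yy,.066+r*np.sin(fl)+n*np.cos(fl)])
        o.append([x+c*p[0]-s*p[1],y+s*p[0]+c*p[1],p[2]])
    return np.array(o)
mt=[(0,(125,65,66)),(0,(125,-65,66)),(1,(130,65,2)),(1,(130,-65,2)),(1,(177,15,4)),(1,(177,-15,4))]
pt=un([(48,100),(320,33),(145,494),(425,420),(278,563),(340,548)],4.2,(145,115))
ms=[(0,(125,65,66)),(0,(125,-65,66)),(0,(-65,-65,0)),(0,(125,-65,0)),(0,(-65,-65,64)),(1,(130,65,2)),(1,(130,-65,2)),(1,(177,15,4)),(1,(177,-15,4))]
ps=un([(530,42),(755,183),(305,530),(740,345),(296,372),(90,172),(298,342),(38,268),(85,305)],5.5,(205,125))
def f(q): return np.r_[(P(T,box(q,mt))-pt).ravel(),(P(S,box(q,ms))-ps).ravel()]
r=least_squares(f,[.5,.15,.2,.05],loss='soft_l1');print("box",r.x.round(4));print(f(r.x).reshape(-1,2).round(1).tolist())
print("tab",box(r.x,[(1,(160,0,0)),(0,(65,0,66)),(0,(0,0,0))]).round(4).tolist())
for n,a,b,c,d,h in [("short",(132,390),(122,394),(487,96),(489,156),.05),("long",(212,72),(187,108),(745,35),(734,136),.08)]:
    top=un([a,b],4.28,(290,150));sd=un([np.subtract(c,(350,0)),np.subtract(d,(350,0))],2.6,(205,225))
    g=lambda q:np.r_[(P(T,[[*q,h],[*q,.003]])-top).ravel(),(P(S,[[*q,h],[*q,.003]])-sd).ravel()]
    r=least_squares(g,[.4,0]);print(n,r.x.round(4),g(r.x).round(1))
for n,uv in [("blueL",(306,212)),("blueR",(350,222)),("purple",(332,271))]:
    r=least_squares(lambda q:(P(T,[[*q,.025]])-uv).ravel(),[.4,0]);print(n,r.x.round(3))
np.save("T.npy",T["view"])
E
```

```text
box [0.5726 0.1    0.2864 0.0532]
[[-0.4, -0.3], [0.2, -1.0], [-0.5, 0.2], [0.2, -0.3], [-0.1, 0.9], [0.8, 0.1], [0.1, -0.9], [1.0, -0.4], [-0.1, 0.8], [1.2, -1.1], [0.2, 0.2], [-0.3, -0.7], [-0.3, 0.4], [-0.6, -0.4], [-0.7, 0.6]]
tab [[0.4817, 0.0732, 0.0745], [0.635, 0.1184, 0.066], [0.5726, 0.1, 0.0]]
short [ 0.4825 -0.1265] [ 0.7  0.2  0.1  0.4 -0.1 -0.2  0.4 -0.8]
long [ 0.6232 -0.1581] [ 0.9  0.4  0.4 -0.3  0.1 -0.2 -0.3 -1.2]
blueL [ 0.541 -0.099]
blueR [ 0.523 -0.188]
purple [ 0.425 -0.151]
```

```bash
cat >> h.py <<'E'
from scipy.spatial.transform import Rotation as R
TH=.2864;BX=np.array([.5726,.1,0]);FL0=.0532
ex=np.array([np.cos(TH),np.sin(TH),0]);ey=np.array([-np.sin(TH),np.cos(TH),0]);ez=np.array([0,0,1.])
def ori(tilt=0,sg=1):
    # tool y: down, tilted by tilt toward -ex
    y=-np.cos(tilt)*ez-np.sin(tilt)*ex; z=sg*ey; x=np.cross(y,z)
    return R.from_matrix(np.c_[x,y,z]).as_quat()
def bp(x,y,z): return BX+x*ex+y*ey+z*ez
def tab(fl,r=.160,n=0): return bp(.065-r*np.cos(fl)+n*np.sin(fl),0,.066+r*np.sin(fl)+n*np.cos(fl))
def tcp(g,tilt=0): # grasp point -> TCP, 2mm ahead
    return g+.002*(-np.cos(tilt)*ez-np.sin(tilt)*ex)
E
python3 - <<'E'
from workcell import *
from h import *
for sg in(1,-1):
    for nm,p,t in [("above",tab(FL0)+.08*ez,0),("tab",tab(FL0),0),("45",tab(.8),0),("90",tab(1.57),0),("100",tab(1.75),0),("100t",tab(1.75),.4),("100up",tab(1.75)+.1*ez,0),("sl",np.array([.4825,-.1265,.036]),0),("well",bp(-.005,0,.042),0)]:
        j=kinematics.solve_ik(tcp(p,t),ori(t,sg));print(sg,nm,None if j is None else np.round(j,2))
E
```

```text
1 above [ 0.15  0.26  2.01 -0.    0.87 -1.71]
1 tab [ 0.15  0.4   2.06 -0.    0.69 -1.71]
1 45 [ 0.16  0.3   1.89 -0.    0.96 -1.7 ]
1 90 [ 0.18  0.41  1.61 -0.    1.12 -1.68]
1 100 [ 0.19  0.45  1.54 -0.    1.14 -1.67]
1 100t [ 0.2   0.67  1.24 -0.03  1.63 -1.65]
1 100up [ 0.19  0.38  1.44 -0.    1.33 -1.67]
1 sl [-0.26  0.48  2.05 -0.    0.61 -2.12]
1 well [ 0.17  0.55  1.88 -0.    0.71 -1.69]
-1 above [ 0.15  0.26  2.01 -0.    0.87  1.43]
-1 tab [ 0.15  0.4   2.06 -0.    0.69  1.43]
-1 45 [ 0.16  0.3   1.89 -0.    0.96  1.44]
-1 90 [ 0.18  0.41  1.61 -0.    1.12  1.47]
-1 100 [ 0.19  0.45  1.54 -0.    1.14  1.47]
-1 100t [ 0.2   0.67  1.24 -0.03  1.63  1.49]
-1 100up [ 0.19  0.38  1.44 -0.    1.33  1.47]
-1 sl [-0.26  0.48  2.05 -0.    0.61  1.02]
-1 well [ 0.17  0.55  1.88 -0.    0.71  1.45]
```

Run:
```python
from workcell import *
from h import *
q=ori(0,-1)
bot.reach(tcp(tab(FL0)+.08*ez),q)
hand.move_gripper(.055)
bot.servo_line(tcp(tab(FL0)),velocity=.12)
o=get_obs();print(o["time_s"],o["position"].round(4),tcp(tab(FL0)).round(4),o["wrist_force"].round(1))
for n in("wrist","side"):
    r=vision.read_camera(n); f=r["frame"][:,:,::-1]
    if n=="side": f=cv2.resize(f[60:260,150:400],None,fx=3,fy=3,interpolation=cv2.INTER_CUBIC)
    cv2.imwrite(f"pics/{n}1.png",f)
```

```text
3.6833 [0.4821 0.0733 0.0729] [0.4817 0.0732 0.0725] [0.1 1.2 0.1]
```

View pics/wrist1.png

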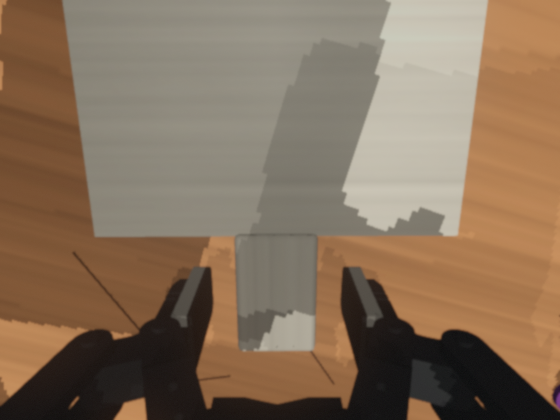

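View pics/side1.png

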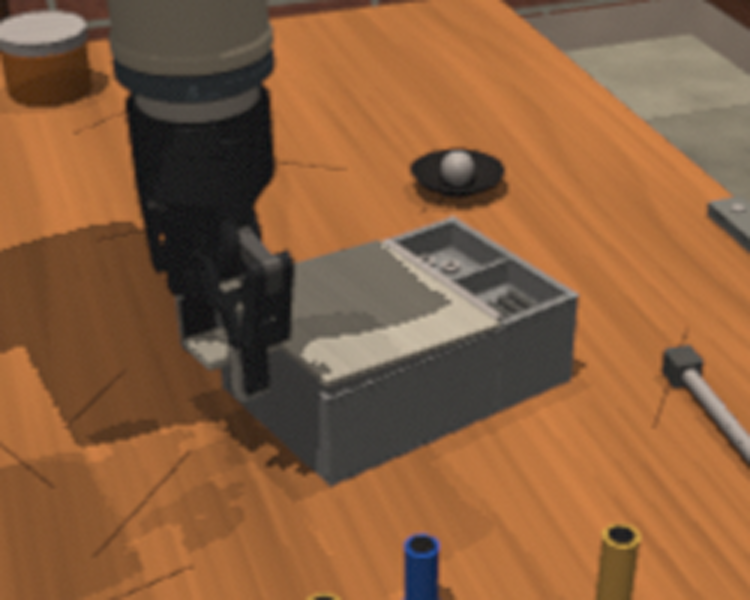

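The tab (cols 236–316, rows 235–350) sits centred and square between the pads at cols 212 and 342. I'll grip it and swing.

Run:
```python
from workcell import *
from h import *
hand.move_gripper(.02,35)
o=get_obs();print(o["time_s"],o["gripper_width"],o["wrist_force"].round(1));F0=o["wrist_force"]
mx=0
for a in np.linspace(FL0,1.72,15)[1:]:
    bot.servo_line(tcp(tab(a)),velocity=.15)
    o=get_obs();print(round(a,2),round(o["time_s"],2),o["wrist_force"].round(1),round(o["gripper_width"],4))
    if np.linalg.norm(o["wrist_force"])>35: print("STOP");break
r=vision.read_camera("side");cv2.imwrite("pics/side2.png",r["frame"][:,:,::-1])
```

```text
4.125 0.02930365953607428 [0.2 2.6 0.2]
0.17 4.4 [ 1.4  3.1 -1.5] 0.029
0.29 4.67 [-0.2  2.5 -0.7] 0.0291
0.41 4.95 [-1.9  2.4  0.4] 0.0295
0.53 5.22 [-1.8  1.5  1.3] 0.0293
0.65 5.5 [-3.   1.9  1.9] 0.0292
0.77 5.78 [-5.   2.8  3.9] 0.029
0.89 6.05 [-4.   3.4  3.2] 0.0291
1.01 6.33 [-2.4  4.1  3.9] 0.0297
1.12 6.6 [-2.   4.4  1.8] 0.029
1.24 6.88 [-1.6  5.1  0.9] 0.0293
1.36 7.15 [-1.9  5.  -0. ] 0.0293
1.48 7.42 [-2.   5.6 -0.1] 0.0297
1.6 7.7 [-1.6  5.3 -0.6] 0.0293
1.72 7.97 [-0.4  5.7 -0.1] 0.0287
```

View pics/side2.png

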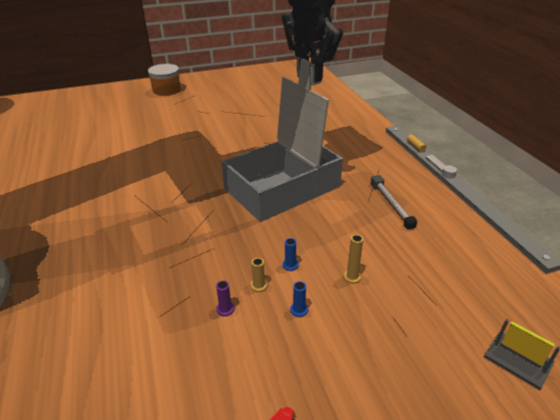

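The flap stands upright and leans slightly back (tab end near (305,65)). I'll release it, retreat, and approach the short sleeve.

Run:
```python
from workcell import *
from h import *
hand.move_gripper(.055); bot.dwell(.2)
p=tcp(tab(1.72)); bot.servo_line(p+.1*ez,velocity=.15)
s=np.array([.4825,-.1265,.036])
hand.move_gripper(.045)
bot.reach(tcp(s+.14*ez),ori(0,-1))
bot.servo_line(tcp(s+.05*ez),velocity=.15)
o=get_obs();print(o["time_s"],o["position"].round(4))
for n in("wrist","side"):
    r=vision.read_camera(n); f=r["frame"][:,:,::-1]
    if n=="side": f=cv2.resize(f[60:340,180:400],None,fx=2.14,fy=2.14,interpolation=cv2.INTER_CUBIC)
    else: print(P(r,[[.4825,-.1265,.05],[.4825,-.1265,.0]]).round(1))
    cv2.imwrite(f"pics/{n}3.png",f)
```

```text
11.7083 [ 0.4832 -0.1264  0.0845]
[[275.8 262.2]
 [275.9 224.5]]
```

View pics/wrist3.png

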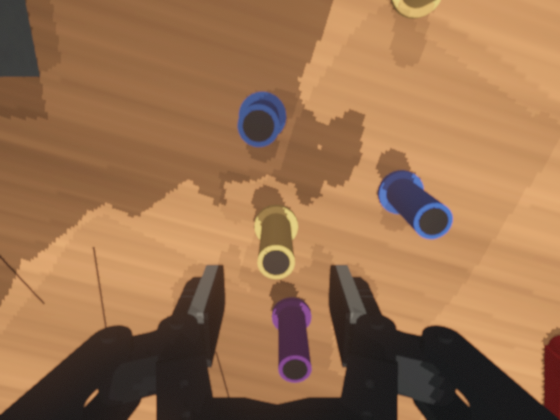

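View pics/side3.png

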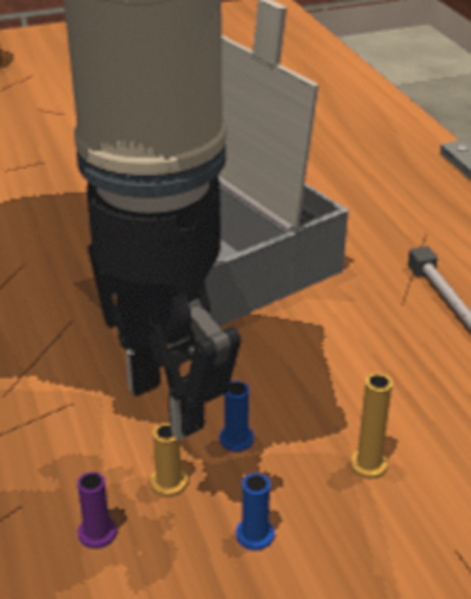

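The sleeve's top is seen at (276,263) against a predicted (276,262), between the pads at cols 222 and 331. The flap is still standing. Next: descend, grip, lift.

Run:
```python
from workcell import *
from h import *
s=np.array([.4825,-.1265,.036])
bot.servo_line(tcp(s),velocity=.1)
hand.move_gripper(.005,25)
o=get_obs();print(o["time_s"],o["gripper_width"],o["wrist_force"].round(1),o["position"].round(4))
bot.servo_line(tcp(s+.13*ez),velocity=.12)
o=get_obs();print(o["time_s"],o["gripper_width"],o["wrist_force"].round(1),o["position"].round(4))
for n in("wrist","side"):
    r=vision.read_camera(n); f=r["frame"][:,:,::-1]
    if n=="side": f=cv2.resize(f[60:340,180:400],None,fx=2.14,fy=2.14,interpolation=cv2.INTER_CUBIC)
    cv2.imwrite(f"pics/{n}4.png",f)
```

```text
12.8083 0.01724605625266933 [-0.2 -0.1  6.5] [ 0.483  -0.1267  0.0347]
14.0417 0.017578143635201385 [ 0.   0.  -0.1] [ 0.482  -0.1264  0.1633]
```

View pics/wrist4.png

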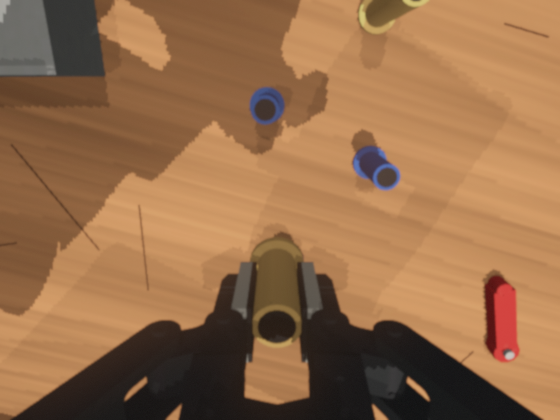

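View pics/side4.png

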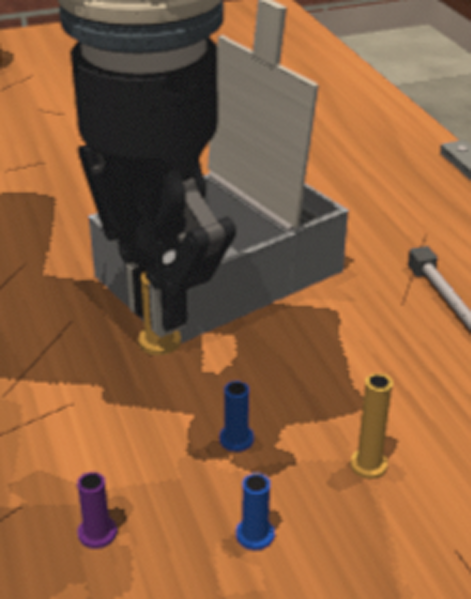

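The sleeve is held upright between the pads, flange at side-crop (160,342). I'll check its height in the grip, carry it over the well, and lower it until it makes contact.

Run:
```python
from workcell import *
from h import *
S=vision.read_camera("side")
uv=un([(160,340)],2.14,(180,60))
r=least_squares(lambda z:(P(S,[[.482,-.1264,z[0]]])-uv).ravel(),[.13]);print("flange z",r.x,r.fun)
w=bp(-.015,0,.042)
o=get_obs();z=o["position"][2]
bot.servo_line(np.r_[tcp(w)[:2],z],velocity=.15)
bot.servo_line(tcp(w)+.025*ez,velocity=.12)
o=get_obs();F0=o["wrist_force"];print(o["time_s"],o["position"].round(4),F0.round(1))
for n in("wrist","side"):
    r=vision.read_camera(n); f=r["frame"][:,:,::-1]
    if n=="side": f=cv2.resize(f[60:240,200:380],None,fx=3.3,fy=3.3,interpolation=cv2.INTER_CUBIC)
    cv2.imwrite(f"pics/{n}5.png",f)
```

```text
flange z [0.12937853] [ 0.04872472 -0.00269882]
16.875 [0.5587 0.0958 0.0656] [ 0.5 -0.3 -0. ]
```

View pics/wrist5.png

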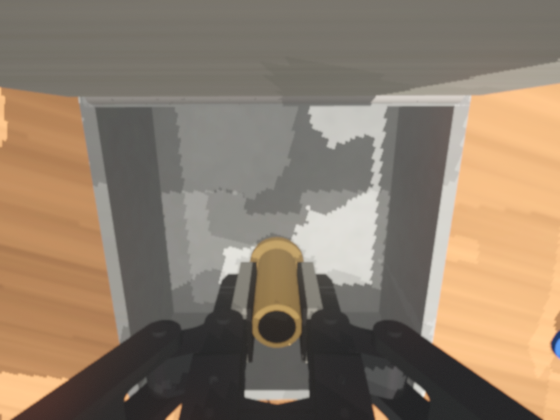

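View pics/side5.png

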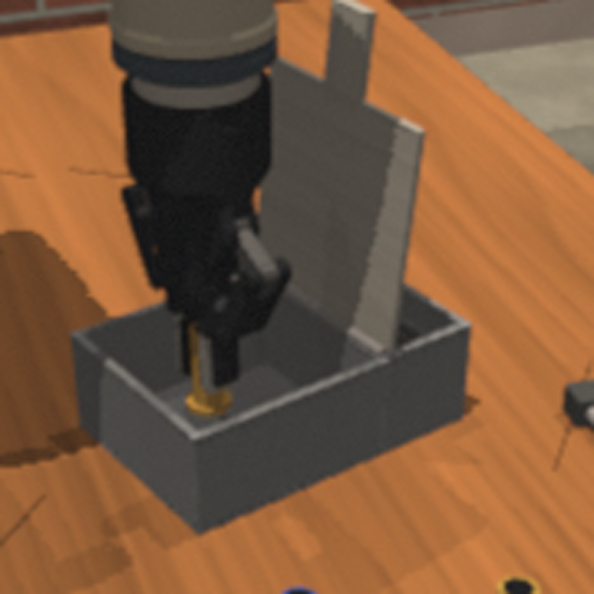

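Run:
```python
from workcell import *
from h import *
p=tcp(bp(-.015,0,.042))
bot.servo_line(np.r_[p[:2],.045],velocity=.06); bot.dwell(.1)
F0=get_obs()["wrist_force"]
z=.045
while z>.036:
    z-=.001; bot.servo_line(np.r_[p[:2],z],velocity=.02); bot.dwell(.05)
    o=get_obs();d=o["wrist_force"]-F0;print(round(z,4),o["position"].round(4),d.round(1))
    if d[2]>1.5: break
hand.move_gripper(.04); bot.dwell(.2)
bot.servo_line(np.r_[p[:2],.17],velocity=.12)
bot.servo_line(np.r_[.40,.05,.25],velocity=.2)
o=get_obs();print(o["time_s"],o["gripper_width"])
for n in("top","side"):
    r=vision.read_camera(n); f=r["frame"][:,:,::-1]
    cv2.imwrite(f"pics/{n}6.png",f)
    f=f[60:240,200:380] if n=="side" else f[100:290,140:370]
    cv2.imwrite(f"pics/{n}6c.png",cv2.resize(f,None,fx=3.1,fy=3.1,interpolation=cv2.INTER_CUBIC))
```

```text
0.044 [0.5583 0.0958 0.0441] [-0.4  0.3 -1. ]
0.043 [0.5582 0.0958 0.043 ] [ 0.5  0.5 -0.5]
0.042 [0.5581 0.0958 0.0419] [-1.4  0.8  0.8]
0.041 [0.5582 0.0957 0.0409] [-0.2  0.4 -0.3]
0.04 [0.5584 0.0958 0.0407] [-2.5  1.1  8.2]
21.9083 0.040166684297119
```

View pics/top6c.png

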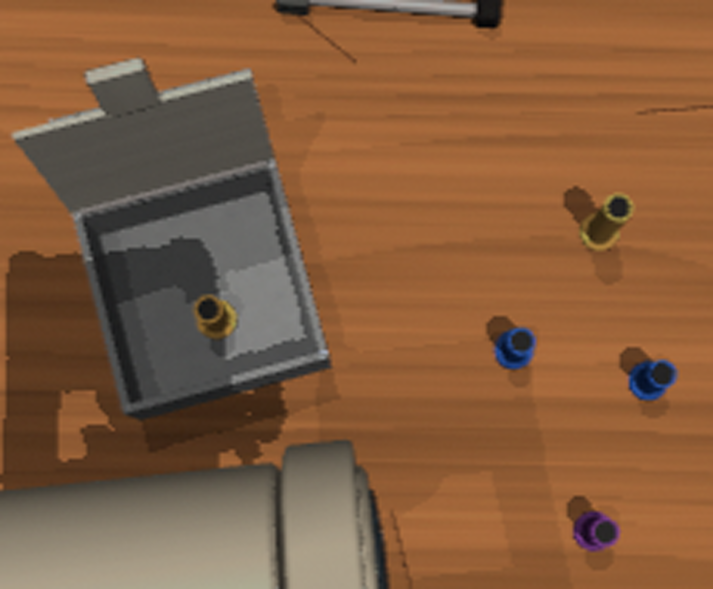

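View pics/side6c.png

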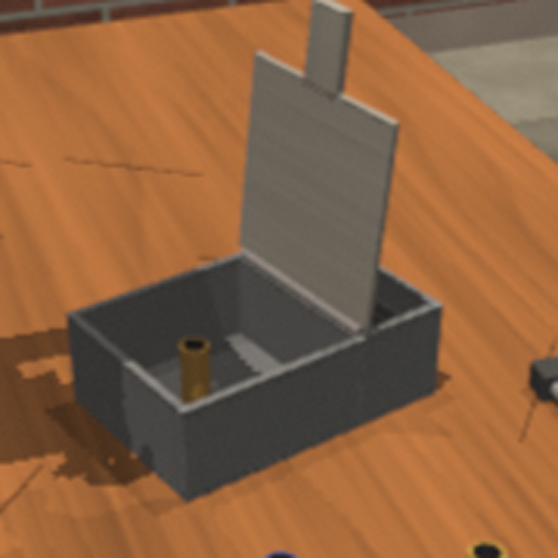

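View pics/side6.png

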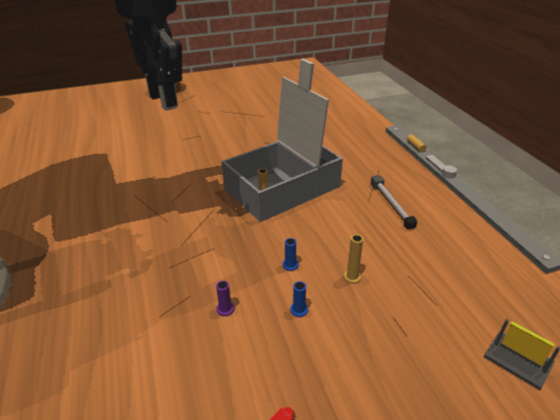

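The short sleeve stands in the well (top crop (212,312), side (263,180)). The long and decoy sleeves are unmoved. One numeric check of sleeve uprightness and flap angle, then I'll hand in.

Run:
```python
from workcell import *
from h import *
T=vision.read_camera("top");S=vision.read_camera("side")
c=bp(-.015,0,0)
print("pred top/base in top crop",((P(T,[c+.056*ez,c+.008*ez])-[140,100])*3.1).round(0).tolist(),"side crop top",((P(S,[c+.056*ez])-[200,60])*3.1).round(0).tolist())
def fp(a,y,r): return tab(a,r)+y*ey
g=lambda q:np.r_[(P(T,[fp(q[0],.015,.177),fp(q[0],-.015,.177)])-un([(88,75),(140,63)],3.1,(140,100))).ravel(),(P(S,[fp(q[0],.015,.177),fp(q[0],-.015,.177)])-un([(316,2),(350,10)],3.1,(200,60))).ravel()]
r=least_squares(g,[1.7]);print("flap",r.x,r.fun.round(1))
```

```text
pred top/base in top crop [[208.0, 308.0], [216.0, 318.0]] side crop top [[193.0, 342.0]]
flap [1.67896684] [-0.4  0.5  1.7 -0.4  0.1 -2.8 -0.  -0.5]
```

Run:
```python
from workcell import *
hand_in(); print("ok")
```

```text
the job is handed in; nothing more can be done
ok
```

The flap is open and standing by itself, the short brass sleeve is standing in the lower tier, and I handed the job in at about 22 s of the 64 s allowed.

- **Flap:** I gripped the tab by its sides and swung it to about 1.7 rad. The last pictures put it at about 1.68 rad, slightly leaning back. It stayed there after I let go and through the rest of the job.
- **Short sleeve:** I lowered it, flange down, until it touched the well floor (about 8 N at contact), then released it. In the last pictures its top and base lie within about 2 px of where an upright sleeve should be.
- **Other things:** the long sleeve and the blue and purple ones look unmoved in the last pictures.
- **Small disagreements:** in the flap check, one tab corner was about 3 px off the fit. The wrist force also read 6.5 N upward while I gripped the sleeve, probably the fingertips brushing its flange. Neither changed the result, and every wrist force I read was far below the limits.

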